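Show the helper which brush, jar and piece to use

ROBOT

A 6-joint arm with a two-finger parallel gripper is mounted at the origin on a cart in front of the work surface, level with it; the furniture and walls round the work are solid. World frame = base frame: x ahead of the robot, y to its left, z up, the work surface at z = 0. Lengths are in m, angles in degrees, forces in N, time in s.
With the tool pointing down it reaches from about 0.35 to 0.875 m from the base axis. Payload 4.2 kg.
Tool frame: the origin (TCP) lies midway between the tips of the shut fingers; the grasp point (between the pads) lies 19 mm behind it; z points along the fingers, y is the line along which they close (so a half turn about z gives the same grasp; the last joint's range is limited). The gripper opens to 87 mm and grips with 3 to 60 N. Pads are 19 mm wide; open, the fingers measure 117 mm over their backs; the gripper's body (75 mm by 190 mm) begins 51 mm behind the grasp point.
Start: joints at [-60.527, 22.042, 0.453, 0, -68.411, -14.817], TCP at [0.158, -0.605, 0.223] pointing down, gripper open.
Joint ranges: [-179.83, 179.83], [-69.29, 118.12], [-61.27, 80.66], [-181.25, 117.63], [-171.15, -9.14], [-177.46, 177.46]. Speed limits (degrees/s): [159.86, 159.86, 180, 180, 180, 180].

INTERFACE

Orientations are given as a 3x3 rotation matrix whose columns are the frame's x, y, z axes.
In Python, from station import sense, capture, finish_job, silhouettes, landmark_of gives the robot as it stands.
- The arm moves only by the tool step_arm, never from a script. Its arguments are lists of equal length, an entry for each row: "linear": the shift along the tool's x, y, z in mm, a list of three; "delta_rot": the turn, a rotation vector about the tool's x, y, z in rad, a list of three; "grip": the finger opening in mm, from 0 to 87. A call has 1 to 10 rows; each row shifts and turns the commanded pose from where the row before left it, along the tool's axes as they then stand; what a row does not reach is not made up. A row lasts 1/8 s, in which the tool goes at most 62.5 mm and 10.7 degrees, less where a joint would pass 70% of its speed; a pose out of reach is approached as far as the arm can. A call with a gripper value outside its range is refused whole. The fingers move at their own pace and stop on an object; the grip force is fixed at half the most. Time passes only in rows, so rows that do not move let the fingers close. It gives the time, the measured TCP pose, the force, the opening and the grip force at its end, in the units of the state.
- sense(): the state, without advancing time (a new reading comes with each control period).
- capture(name): name is "scene" or "top" or "wrist"; returns a dict with "img" (420x560x3 uint8, red, green, blue), "fx", "fy", "cx", "cy" (pixels), "world_to_cam" (4x4, takes a point from world to camera coordinates); the wrist camera has in their place "mount" (4x4, takes a point from camera to tool coordinates, whose origin is the TCP and whose axes are the flange's). Camera axes: x right, y up, looking along -z (the intrinsics and any distortion apply to the point x, -y, -z); pixel columns grow to the right and rows downward; lengths in m; the calibration is good to about 2 mm. The wrist camera is an equidistant fisheye: a pixel r from the principal point sees the ray r / f radians off the axis. A picture is of the moment at which its call begins: read the wrist's pose just before it. There is no depth.
- finish_job(): hands the job in; it is judged then, once.
Trained networks look in the newest picture that a camera, given by its name, has taken for a name from the list of things; names that differ only in an ending like _2 or _b are one class to them, and where a whole thing is asked for, a point or a joint stands for the part that bears it (a point fixed in the world has none). Each returns a list of dicts, best first, with "score" (0 to 1); they miss things now and then, are a little off and sometimes report something else, mostly with a low value. They report only what shows in the picture. A call takes as long as a camera call. They do not tell look-alikes from the thing itself.
- silhouettes(camera, label): "mask" (420x560 bool, what is visible of it) and "point" ([column, row] in pixels, amid what is visible of it).
- landmark_of(camera, label): "point" ([column, row] in pixels: a listed point, or the origin of a listed thing).
The state is a dict: "time_s": time; "joints": joint angles; "joint_velocities": joint speeds; "effort": joint torques, N m; "tcp_pos": TCP position; "ee_rot": TCP orientation; "wrist_force": force on the tool from outside, world axes, zero at the start; "moment": the same for the moment, N m; "gripper_width": opening from 0.0 (shut) to 1.0 (fully open); "gripper_force": force on a finger pad.
Only numpy, scipy, OpenCV 4.12 (cv2) and the standard library are available. Lean on these libraries where they do the work, as an engineer would, in place of code of your own. Each camera call takes 0.05 s, during which the arm holds its last target. There are 200 camera calls.

TASK

Show a new helper what to decorate with what by pointing straight down with the fingertips: first at the red-handled brush, then at the slip jar with the red lid, then at the plain cream brooch. Each time bring the fingertips to about 3 cm above the top of the thing, over its middle, keep them still there for two full seconds, then raise them to about 25 cm above the worktop, well clear of the jars, before moving on; do not come down low over the other jar, brush or brooch. Touch and move nothing at all, and finish with the hand raised like that after the third.

Things in the scene. Friction and masses are not known exactly. Their poses are not given: they have to be found in the camera images.
- brush_red: Pottery brush lying flat, red handle, a metal ferrule and dark bristles, 201 mm long, 11 mm wide, 10 mm high. Origin at the middle of its length and width, on its underside; its long axis is its own y axis; z up. Loose; its place and direction change.
- brush_wood: Pottery brush lying flat, pale wooden handle, a metal ferrule and dark bristles, 211 mm long, 11 mm wide, 10 mm high. Origin at the middle of its length and width, on its underside; its long axis is its own y axis; z up. Loose; its place and direction change. Not to be pointed at.
- jar_red: Closed upright jar, pale see-through body with a red screw lid, 65 mm in diameter, 99 mm tall to the top of the lid. Origin at the middle of its underside; z up. Loose; its place on the worktop changes.
- jar_stoneware: Open-topped grey-beige stoneware jar, empty, 83 mm in diameter, 108 mm tall to the rim. Origin at the middle of its underside; z up. Loose; its place on the worktop changes. Not to be pointed at.
- brooch_plain: Flat oval ceramic brooch, plain cream without pattern, 48 x 71 mm, 7 mm thick; its long axis is its own y axis. Origin at the middle of its underside; z up. Loose; its place on the worktop changes.
- brooch_mottled: Flat oval ceramic brooch, cream mottled with grey-green, 41 x 60 mm, 7 mm thick; its long axis is its own y axis. Origin at the middle of its underside; z up. Loose; its place on the worktop changes. Not to be pointed at.
There are look-alikes about, which are no part of the job. What is shaped like the jar_red but blue or turquoise is not meant.

How it is judged:
By the outcome, as a careful person would: the job done as asked, in the order asked, and still so for the second after the job is handed in, with the robot touching nothing.
It also fails if it takes over 58 s, if anything falls off the work surface, if the arm or the gripper's body presses on something with over 40 N, if the wrist force passes 120 N, or if a joint passes its speed limit or range.

## Working session

There is one attempt and no reset: what is moved stays moved. The work goes in short steps, Python scripts to look and compute and a tool call to move; the robot and the scene stay as the last step left them, time stands still between calls to the robot, and variables do not carry over. Pictures are saved under pics/ and viewed, at most 10 in all, crops included, and the job is handed in when it is done.

Besides the shell and the picture viewer there is one more tool, called by a JSON object that holds its "fn" and its "kwargs". step_arm: Moves the arm, as the interface text tells. Its arguments: {"type":"object","properties":{"linear":{"type":"array"},"delta_rot":{"type":"array"},"grip":{"type":"array"}},"required":["linear","delta_rot","grip"]}

```bash
mkdir -p pics; cat > h.py <<'E'
import numpy as np, cv2
from station import *
def ground(c,p,z):
    d=np.array([(p[0]-c['cx'])/c['fx'],-(p[1]-c['cy'])/c['fy'],-1.])
    M=np.linalg.inv(c['world_to_cam']); o=M[:3,3]; r=M[:3,:3]@d
    return o+r*(z-o[2])/r[2]
E
python3 - <<'E'
from h import *
for n in("top","scene"):
    c=capture(n); cv2.imwrite(f"pics/{n}.png",c['img'][:,:,::-1])
    print(n,[k for k in c],sense()['time_s'])
    for l,h in(("brush_red",.01),("brush_wood",.01),("jar_red",.099),("jar_stoneware",.108),("brooch_plain",.007),("brooch_mottled",.007)):
        for d in silhouettes(n,l)[:4]:
            ys,xs=np.nonzero(d['mask']); print(' ',l,'sil %.2f'%d['score'],np.round(d['point']),len(xs),xs.min(),xs.max(),ys.min(),ys.max(),np.round(ground(c,d['point'],h),3))
        for d in landmark_of(n,l)[:4]:
            print(' ',l,'lm %.2f'%d['score'],np.round(d['point']),np.round(ground(c,d['point'],0),3))
s=sense();print(s['time_s'],s['tcp_pos'],s['ee_rot'])
E
```

```text
top ['img', 'fx', 'fy', 'cx', 'cy', 'world_to_cam'] 0.05
  brush_red sil 0.65 [330. 244.] 265 328 337 190 271 [ 0.466 -0.09   0.01 ]
  brush_red lm 0.88 [334. 227.] [ 0.505 -0.099  0.   ]
  brush_wood sil 0.71 [431. 214.] 431 426 442 170 257 [ 0.529 -0.322  0.01 ]
  brush_wood lm 0.92 [431. 211.] [ 0.535 -0.326  0.   ]
  jar_red sil 0.85 [295. 226.] 744 280 309 208 239 [ 0.503 -0.01   0.099]
  jar_red sil 0.76 [301. 140.] 914 286 315 125 162 [ 0.687 -0.027  0.099]
  jar_red sil 0.57 [290. 282.] 794 273 305 266 297 [0.387 0.003 0.099]
  jar_red lm 0.88 [299. 149.] [ 0.692 -0.023  0.   ]
  jar_red lm 0.63 [290. 280.] [0.386 0.005 0.   ]
  jar_red lm 0.56 [296. 230.] [ 0.5   -0.012  0.   ]
  jar_stoneware sil 0.82 [150. 202.] 1551 128 178 182 221 [0.561 0.293 0.108]
  jar_stoneware lm 0.67 [165. 205.] [0.567 0.295 0.   ]
  brooch_plain lm 0.74 [246. 262.] [0.43  0.106 0.   ]
  brooch_mottled sil 0.81 [159. 261.] 341 146 170 252 269 [0.436 0.306 0.007]
  brooch_mottled lm 0.75 [159. 258.] [0.442 0.308 0.   ]
  brooch_mottled lm 0.44 [249. 259.] [0.435 0.1   0.   ]
scene ['img', 'fx', 'fy
[... 567 characters left out ...]
]
  jar_red lm 0.81 [281. 225.] [ 0.516 -0.008  0.   ]
  jar_red lm 0.76 [314. 258.] [0.387 0.007 0.   ]
  jar_stoneware sil 0.87 [164. 268.] 1892 140 184 242 298 [0.533 0.31  0.108]
  jar_stoneware lm 0.84 [173. 287.] [0.553 0.298 0.   ]
  brooch_plain sil 0.72 [269. 269.] 418 257 284 259 278 [0.434 0.111 0.007]
  brooch_plain lm 0.62 [269. 267.] [0.441 0.102 0.   ]
  brooch_mottled sil 0.78 [198. 325.] 368 188 208 312 335 [0.433 0.314 0.007]
  brooch_mottled lm 0.64 [197. 324.] [0.441 0.313 0.   ]
1.3 [ 0.15815742 -0.60464209  0.22254794] [[-9.67461525e-01 -2.53018178e-01  8.55303545e-07]
 [-2.53018178e-01  9.67461525e-01 -5.22887387e-06]
 [ 4.95526867e-07 -5.27514163e-06 -1.00000000e+00]]
```

View pics/top.png

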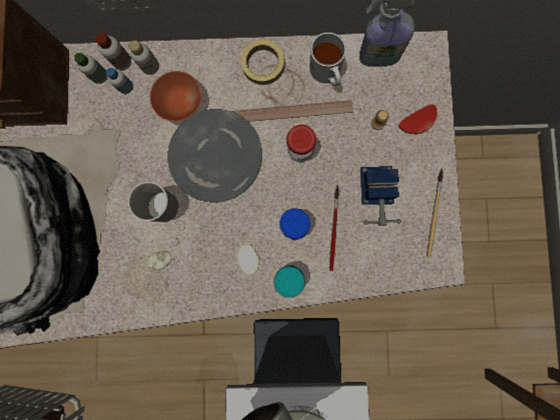

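View pics/scene.png

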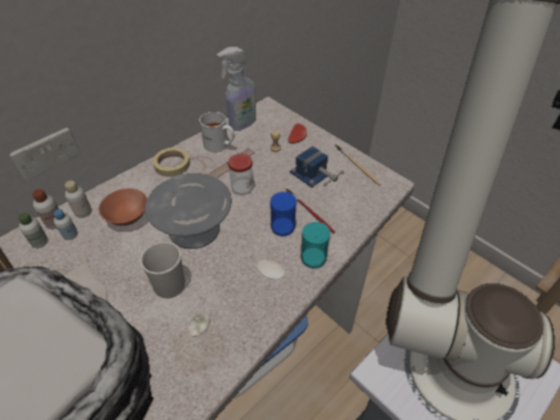

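The top view shows the red brush at (335,228), running from (337,186) to (332,270), the wooden brush at (435,212), the cream brooch at (248,260) and the mottled brooch at (159,261).
Jar candidates are red (301,139), blue (295,224) and turquoise (290,282). The one at (301,139) fits, because its lid is red and its body pale. I'll confirm it in a crop and measure more finely.

```bash
python3 - <<'E'
from h import *
c=capture("top");im=c['img'];hsv=cv2.cvtColor(im,cv2.COLOR_RGB2HSV)
cv2.imwrite("pics/crop.png",cv2.resize(im[115:305,215:365,::-1],None,fx=3.1,fy=3.1,interpolation=cv2.INTER_CUBIC))
def blob(m,box):
    k=np.zeros(m.shape,np.uint8);x0,x1,y0,y1=box;k[y0:y1,x0:x1]=m[y0:y1,x0:x1]
    n,l,s,ce=cv2.connectedComponentsWithStats(k);i=1+np.argmax(s[1:,4]);return ce[i],s[i],(l==i)
red=((hsv[...,0]<8)|(hsv[...,0]>170))&(hsv[...,1]>120)
ce,s,m=blob(red,(280,322,118,165));mid=[s[0]+(s[2]-1)/2,s[1]+(s[3]-1)/2]
print('lid',ce,s,ground(c,ce,.099),ground(c,mid,.099))
ce,s,m=blob(red,(322,345,180,280));print('redpart',ce,s)
g=cv2.cvtColor(im,cv2.COLOR_RGB2GRAY)
for a in((337,185),(332,270.5)):print('brush end',ground(c,a,.005))
ce,s,m=blob((g>165),(232,264,238,280));print('brooch',ce,s,ground(c,ce,.007))
print('ends',ground(c,(s[0],s[1]),0),ground(c,(s[0]+s[2],s[1]+s[3]),0))
w=np.linalg.inv(c['world_to_cam']);print('cam',w[:3,3],c['fx'])
E
```

```text
lid [300.96029412 139.05588235] [287 125  29  29 680] [ 0.68825033 -0.02716741  0.099     ] [ 0.68836964 -0.0272555   0.099     ]
redpart [333.02427184 240.25242718] [330 208   7  63 206]
brush end [ 0.60239434 -0.1099819   0.005     ]
brush end [ 0.40498849 -0.09115813  0.005     ]
brooch [249.4 271.6] [248 270   3   4   5] [0.40722162 0.09791179 0.007     ]
ends [0.41066909 0.10188954 0.        ] [0.40135966 0.09510014 0.        ]
cam [ 0.44653392 -0.01017798  0.95540057] 410.8327910920302
```

View pics/crop.png

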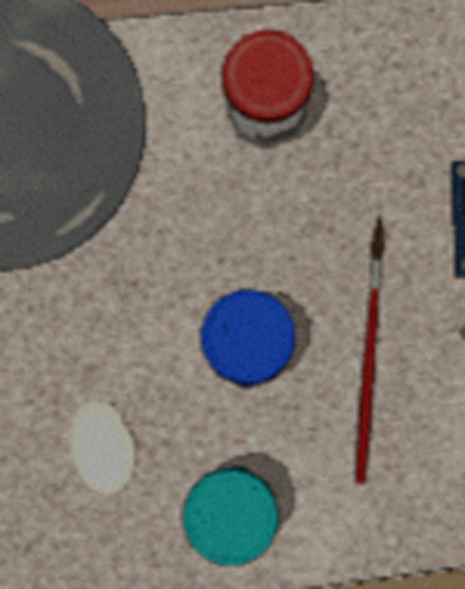

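The crop confirms the red-lidded jar at crop (268,75); blue sits at (248,337) and turquoise at (231,516). The brush middle is near crop (370,349) and the plain brooch near (102,448).

World targets for the TCP:
- **Brush:** (0.504,-0.100), z 0.04
- **Jar:** (0.688,-0.027), z 0.129
- **Brooch:** (0.436,0.100), z 0.037

I'll shut the fingers, rise, and turn so the wide side of the gripper body lies along world x, clear of the jars.

{"fn": "step_arm", "kwargs": {"linear": [[0, 0, -3], [0, 0, -3], [0, 0, -3], [0, 0, -3], [0, 0, -3], [0, 0, -3], [0, 0, -3], [0, 0, -3], [0, 0, -3], [0, 0, -3]], "delta_rot": [[0, 0, -0.1315], [0, 0, -0.1315], [0, 0, -0.1315], [0, 0, -0.1315], [0, 0, -0.1315], [0, 0, -0.1315], [0, 0, -0.1315], [0, 0, -0.1315], [0, 0, -0.1315], [0, 0, -0.1315]], "grip": [0, 0, 0, 0, 0, 0, 0, 0, 0, 0]}}

```text
time_s: 2.6
tcp_pos: [0.1581, -0.6046, 0.2526]
ee_rot: [[0.004, -1.0, -0.0], [-1.0, -0.004, 0.0], [-0.0, 0.0, -1.0]]
wrist_force: [-0.3, 0.1, 0.3]
gripper_width: 0.024
gripper_force: 0.0
```

{"fn": "step_arm", "kwargs": {"linear": [[-25, -17, 0], [-25, -17, 0], [-25, -17, 0], [-25, -17, 0], [-25, -17, 0], [-25, -17, 0], [-25, -17, 0], [-25, -17, 0], [-25, -17, 0], [-25, -17, 0]], "delta_rot": [[0, 0, 0], [0, 0, 0], [0, 0, 0], [0, 0, 0], [0, 0, 0], [0, 0, 0], [0, 0, 0], [0, 0, 0], [0, 0, 0], [0, 0, 0]], "grip": [0, 0, 0, 0, 0, 0, 0, 0, 0, 0]}}

```text
time_s: 3.85
tcp_pos: [0.3286, -0.3538, 0.2527]
ee_rot: [[0.0, -1.0, 0.0], [-1.0, -0.0, -0.0], [0.0, -0.0, -1.0]]
wrist_force: [0.0, -0.5, -0.4]
gripper_width: 0.005
gripper_force: 0.0
```

{"fn": "step_arm", "kwargs": {"linear": [[-25, -17, 0], [-25, -17, 0], [-25, -17, 0], [-25, -17, 0], [-25, -17, 0], [-25, -17, 0], [-25, -17, 0], [-25, -17, 0], [-25, -17, 0], [-20, -17, 0]], "delta_rot": [[0, 0, 0], [0, 0, 0], [0, 0, 0], [0, 0, 0], [0, 0, 0], [0, 0, 0], [0, 0, 0], [0, 0, 0], [0, 0, 0], [0, 0, 0]], "grip": [0, 0, 0, 0, 0, 0, 0, 0, 0, 0]}}

```text
time_s: 5.1
tcp_pos: [0.4986, -0.1086, 0.2528]
ee_rot: [[0.001, -1.0, 0.0], [-1.0, -0.001, 0.0], [-0.0, -0.0, -1.0]]
wrist_force: [0.5, -0.2, 0.2]
gripper_width: 0.008
gripper_force: 0.0
```

```bash
cat >> h.py <<'E'
def wground(c,s,p,z):
    u=np.array([p[0]-c['cx'],p[1]-c['cy']]);r=np.hypot(*u);th=r/c['fx'];k=np.sin(th)/r
    d=np.array([u[0]*k,-u[1]*k,-np.cos(th)]);R=np.array(s['ee_rot']);M=c['mount']
    o=np.array(s['tcp_pos'])+R@M[:3,3];v=R@M[:3,:3]@d;return o+v*(z-o[2])/v[2]
E
python3 - <<'E'
from h import *
s=sense();c=capture("wrist");cv2.imwrite("pics/w1.png",c['img'][:,:,::-1])
for l,h in(("brush_red",.005),("jar_red",.099),("brooch_plain",.007)):
    for d in silhouettes("wrist",l)[:3]:print(l,'%.2f'%d['score'],d['point'],wground(c,s,d['point'],h).round(4))
    for d in landmark_of("wrist",l)[:3]:print(l,'lm %.2f'%d['score'],d['point'],wground(c,s,d['point'],0).round(4))
print(c['mount'].round(3),s['tcp_pos'])
E
```

```text
brush_red 0.84 [287.3, 189.6] [ 0.4914 -0.0977  0.005 ]
brush_red lm 0.62 [275.8, 188.5] [ 0.5062 -0.0982  0.    ]
jar_red 0.67 [129.9, 243.7] [ 0.6687 -0.0557  0.099 ]
jar_red lm 0.70 [147.4, 243.8] [ 0.6927 -0.0187 -0.    ]
[[-0.     0.969  0.247  0.068]
 [ 1.     0.     0.001  0.   ]
 [ 0.     0.247 -0.969 -0.162]
 [ 0.     0.     0.     1.   ]] [ 0.49864902 -0.10864153  0.252762  ]
```

View pics/w1.png

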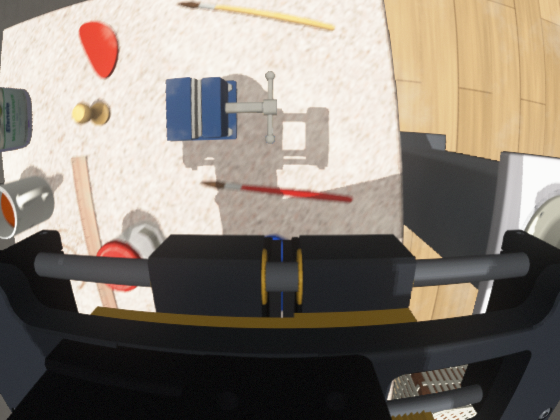

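The wrist view shows the red brush from (202,183) to (351,200), with its middle near (0.505,-0.099), which agrees with the top view. Now I'll centre, go down and hold.

{"fn": "step_arm", "kwargs": {"linear": [[-9, -6, 0], [0, 0, 25], [0, 0, 25], [0, 0, 25], [0, 0, 25], [0, 0, 25], [0, 0, 25], [0, 0, 25], [0, 0, 25], [0, 0, 13]], "delta_rot": [[0, 0, 0], [0, 0, 0], [0, 0, 0], [0, 0, 0], [0, 0, 0], [0, 0, 0], [0, 0, 0], [0, 0, 0], [0, 0, 0], [0, 0, 0]], "grip": [0, 0, 0, 0, 0, 0, 0, 0, 0, 0]}}

```text
time_s: 6.7
tcp_pos: [0.5038, -0.1006, 0.0384]
ee_rot: [[-0.0, -1.0, -0.002], [-1.0, 0.0, -0.0], [0.0, 0.002, -1.0]]
wrist_force: [1.0, 0.0, -0.1]
gripper_width: 0.009
gripper_force: 0.0
```

{"fn": "step_arm", "kwargs": {"linear": [[0, 0, 0], [0, 0, 0], [0, 0, 0], [0, 0, 0], [0, 0, 0], [0, 0, 0], [0, 0, 0], [0, 0, 0], [0, 0, 0], [0, 0, 0]], "delta_rot": [[0, 0, 0], [0, 0, 0], [0, 0, 0], [0, 0, 0], [0, 0, 0], [0, 0, 0], [0, 0, 0], [0, 0, 0], [0, 0, 0], [0, 0, 0]], "grip": [0, 0, 0, 0, 0, 0, 0, 0, 0, 0]}}

```text
time_s: 7.95
tcp_pos: [0.5041, -0.1006, 0.0395]
ee_rot: [[0.0, -1.0, -0.0], [-1.0, -0.0, -0.0], [0.0, 0.0, -1.0]]
wrist_force: [-0.3, -0.3, -0.0]
gripper_width: 0.007
gripper_force: 0.0
```

{"fn": "step_arm", "kwargs": {"linear": [[0, 0, 0], [0, 0, 0], [0, 0, 0], [0, 0, 0], [0, 0, 0], [0, 0, 0], [0, 0, 0], [0, 0, 0], [0, 0, 0], [0, 0, 0]], "delta_rot": [[0, 0, 0], [0, 0, 0], [0, 0, 0], [0, 0, 0], [0, 0, 0], [0, 0, 0], [0, 0, 0], [0, 0, 0], [0, 0, 0], [0, 0, 0]], "grip": [0, 0, 0, 0, 0, 0, 0, 0, 0, 0]}}

```text
time_s: 9.2
tcp_pos: [0.5042, -0.1006, 0.0396]
ee_rot: [[0.0, -1.0, 0.0], [-1.0, -0.0, 0.0], [-0.0, -0.0, -1.0]]
wrist_force: [0.2, -0.1, -0.4]
gripper_width: 0.003
gripper_force: 0.0
```

{"fn": "step_arm", "kwargs": {"linear": [[0, 0, 0], [0, 0, -25], [0, 0, -25], [0, 0, -25], [0, 0, -25], [0, 0, -25], [0, 0, -25], [0, 0, -25], [0, 0, -25], [0, 0, -12]], "delta_rot": [[0, 0, 0], [0, 0, 0], [0, 0, 0], [0, 0, 0], [0, 0, 0], [0, 0, 0], [0, 0, 0], [0, 0, 0], [0, 0, 0], [0, 0, 0]], "grip": [0, 0, 0, 0, 0, 0, 0, 0, 0, 0]}}

```text
time_s: 10.45
tcp_pos: [0.5045, -0.1006, 0.2529]
ee_rot: [[0.0, -1.0, 0.002], [-1.0, -0.0, 0.0], [-0.0, -0.002, -1.0]]
wrist_force: [0.3, -0.6, -0.1]
gripper_width: 0.004
gripper_force: 0.0
```

{"fn": "step_arm", "kwargs": {"linear": [[0, 0, 0], [0, 0, 0], [-9, -23, 0], [-9, -23, 0], [-9, -23, 0], [-9, -23, 0], [-9, -23, 0], [-9, -23, 0], [-10, -23, 0], [-10, -23, 0]], "delta_rot": [[0, 0, 0], [0, 0, 0], [0, 0, 0], [0, 0, 0], [0, 0, 0], [0, 0, 0], [0, 0, 0], [0, 0, 0], [0, 0, 0], [0, 0, 0]], "grip": [0, 0, 0, 0, 0, 0, 0, 0, 0, 0]}}

```text
time_s: 11.7
tcp_pos: [0.6884, -0.0263, 0.2496]
ee_rot: [[-0.0, -1.0, -0.003], [-1.0, 0.0, -0.0], [0.0, 0.003, -1.0]]
wrist_force: [0.1, 0.1, -1.1]
gripper_width: 0.004
gripper_force: 0.0
```

{"fn": "step_arm", "kwargs": {"linear": [[0, 0, 0], [0, 0, 0]], "delta_rot": [[0, 0, 0], [0, 0, 0]], "grip": [0, 0]}}

```text
time_s: 11.95
tcp_pos: [0.6874, -0.0268, 0.2503]
ee_rot: [[-0.0, -1.0, -0.003], [-1.0, 0.0, -0.0], [0.0, 0.003, -1.0]]
wrist_force: [-0.3, -0.1, -1.0]
gripper_width: -0.0
gripper_force: 0.0
```

{"fn": "step_arm", "kwargs": {"linear": [[0, 0, 20], [0, 0, 20], [0, 0, 20], [0, 0, 20], [0, 0, 20], [0, 0, 15], [0, 0, 6], [0, 0, 0], [0, 0, 0], [0, 0, 0]], "delta_rot": [[0, 0, 0], [0, 0, 0], [0, 0, 0], [0, 0, 0], [0, 0, 0], [0, 0, 0], [0, 0, 0], [0, 0, 0], [0, 0, 0], [0, 0, 0]], "grip": [0, 0, 0, 0, 0, 0, 0, 0, 0, 0]}}

```text
time_s: 13.2
tcp_pos: [0.6886, -0.0266, 0.1314]
ee_rot: [[0.0, -1.0, 0.001], [-1.0, -0.0, 0.0], [-0.0, -0.001, -1.0]]
wrist_force: [0.3, 0.3, -0.8]
gripper_width: 0.005
gripper_force: 0.0
```

{"fn": "step_arm", "kwargs": {"linear": [[0, 0, 0], [0, 0, 0], [0, 0, 0], [0, 0, 0], [0, 0, 0], [0, 0, 0], [0, 0, 0], [0, 0, 0], [0, 0, 0], [0, 0, 0]], "delta_rot": [[0, 0, 0], [0, 0, 0], [0, 0, 0], [0, 0, 0], [0, 0, 0], [0, 0, 0], [0, 0, 0], [0, 0, 0], [0, 0, 0], [0, 0, 0]], "grip": [0, 0, 0, 0, 0, 0, 0, 0, 0, 0]}}

```text
time_s: 14.45
tcp_pos: [0.6882, -0.0266, 0.1306]
ee_rot: [[-0.0, -1.0, -0.0], [-1.0, 0.0, -0.0], [0.0, 0.0, -1.0]]
wrist_force: [-0.5, 0.1, 0.2]
gripper_width: 0.004
gripper_force: 0.0
```

{"fn": "step_arm", "kwargs": {"linear": [[0, 0, 0], [0, 0, 0], [0, 0, 0], [0, 0, 0], [0, 0, 0], [0, 0, 0], [0, 0, 0], [0, 0, 0], [0, 0, 0], [0, 0, 0]], "delta_rot": [[0, 0, 0], [0, 0, 0], [0, 0, 0], [0, 0, 0], [0, 0, 0], [0, 0, 0], [0, 0, 0], [0, 0, 0], [0, 0, 0], [0, 0, 0]], "grip": [0, 0, 0, 0, 0, 0, 0, 0, 0, 0]}}

```text
time_s: 15.7
tcp_pos: [0.6881, -0.0267, 0.1306]
ee_rot: [[-0.0, -1.0, -0.0], [-1.0, 0.0, 0.0], [-0.0, 0.0, -1.0]]
wrist_force: [0.4, -0.1, -0.9]
gripper_width: 0.008
gripper_force: 0.0
```

{"fn": "step_arm", "kwargs": {"linear": [[0, 0, 0], [0, 0, -20], [0, 0, -20], [0, 0, -20], [0, 0, -20], [0, 0, -20], [0, 0, -20], [0, 0, -1], [0, 0, 0], [0, 0, 0]], "delta_rot": [[0, 0, 0], [0, 0, 0], [0, 0, 0], [0, 0, 0], [0, 0, 0], [0, 0, 0], [0, 0, 0], [0, 0, 0], [0, 0, 0], [0, 0, 0]], "grip": [0, 0, 0, 0, 0, 0, 0, 0, 0, 0]}}

```text
time_s: 16.95
tcp_pos: [0.6876, -0.0266, 0.2501]
ee_rot: [[-0.0, -1.0, -0.002], [-1.0, 0.0, -0.0], [0.0, 0.002, -1.0]]
wrist_force: [1.3, 0.0, 0.9]
gripper_width: 0.003
gripper_force: 0.0
```

{"fn": "step_arm", "kwargs": {"linear": [[-12, 25, 0], [-13, 25, 0], [-13, 25, 0], [-13, 25, 0], [-13, 25, 0], [-13, 25, 0], [-13, 25, 0], [-13, 25, 0], [-12, 26, 0], [-12, 26, 0]], "delta_rot": [[0, 0, 0], [0, 0, 0], [0, 0, 0], [0, 0, 0], [0, 0, 0], [0, 0, 0], [0, 0, 0], [0, 0, 0], [0, 0, 0], [0, 0, 0]], "grip": [0, 0, 0, 0, 0, 0, 0, 0, 0, 0]}}

```text
time_s: 18.2
tcp_pos: [0.435, 0.1005, 0.251]
ee_rot: [[-0.0, -1.0, -0.001], [-1.0, 0.0, -0.001], [0.001, 0.001, -1.0]]
wrist_force: [0.7, 1.2, 0.2]
gripper_width: 0.007
gripper_force: 0.0
```

{"fn": "step_arm", "kwargs": {"linear": [[0, 0, 0], [0, 0, 0], [0, 0, 0]], "delta_rot": [[0, 0, 0], [0, 0, 0], [0, 0, 0]], "grip": [0, 0, 0]}}

```text
time_s: 18.58
tcp_pos: [0.4368, 0.1002, 0.2513]
ee_rot: [[-0.001, -1.0, -0.0], [-1.0, 0.001, -0.0], [0.0, 0.0, -1.0]]
wrist_force: [-0.6, -0.1, 0.8]
gripper_width: 0.007
gripper_force: 0.0
```

```bash
python3 - <<'E'
from h import *
s=sense();c=capture("wrist");cv2.imwrite("pics/w2.png",c['img'][:,:,::-1])
for d in landmark_of("wrist","brooch_plain")[:3]:print('lm %.2f'%d['score'],d['point'],wground(c,s,d['point'],0).round(4))
for d in silhouettes("wrist","brooch_plain")[:3]:print('%.2f'%d['score'],d['point'],wground(c,s,d['point'],.007).round(4))
print(s['tcp_pos'])
E
```

```text
lm 0.56 [282.7, 181.9] [0.4353 0.1016 0.    ]
0.59 [285.2, 182.9] [0.4321 0.1018 0.007 ]
[0.43678578 0.10018474 0.25130425]
```

View pics/w2.png

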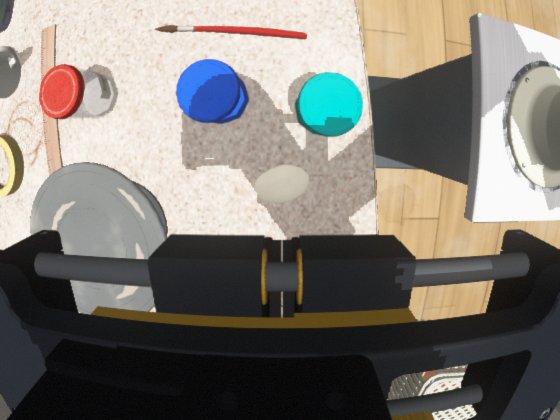

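The wrist view shows the plain brooch at (283,183), estimated at (0.435,0.101), right under the hand; the blue and turquoise jars and the grey bowl stand clear. Going down.

{"fn": "step_arm", "kwargs": {"linear": [[-1, 1, 20], [0, 0, 25], [0, 0, 25], [0, 0, 25], [0, 0, 25], [0, 0, 25], [0, 0, 25], [0, 0, 20], [0, 0, 15], [0, 0, 9]], "delta_rot": [[0, 0, 0], [0, 0, 0], [0, 0, 0], [0, 0, 0], [0, 0, 0], [0, 0, 0], [0, 0, 0], [0, 0, 0], [0, 0, 0], [0, 0, 0]], "grip": [0, 0, 0, 0, 0, 0, 0, 0, 0, 0]}}

```text
time_s: 19.98
tcp_pos: [0.4352, 0.1011, 0.0367]
ee_rot: [[-0.0, -1.0, -0.001], [-1.0, 0.0, -0.001], [0.001, 0.001, -1.0]]
wrist_force: [0.5, 0.4, 0.3]
gripper_width: 0.005
gripper_force: 0.0
```

{"fn": "step_arm", "kwargs": {"linear": [[0, 0, 0], [0, 0, 0], [0, 0, 0], [0, 0, 0], [0, 0, 0], [0, 0, 0], [0, 0, 0], [0, 0, 0], [0, 0, 0], [0, 0, 0]], "delta_rot": [[0, 0, 0], [0, 0, 0], [0, 0, 0], [0, 0, 0], [0, 0, 0], [0, 0, 0], [0, 0, 0], [0, 0, 0], [0, 0, 0], [0, 0, 0]], "grip": [0, 0, 0, 0, 0, 0, 0, 0, 0, 0]}}

```text
time_s: 21.22
tcp_pos: [0.4352, 0.1014, 0.0375]
ee_rot: [[-0.0, -1.0, -0.0], [-1.0, 0.0, -0.0], [0.0, 0.0, -1.0]]
wrist_force: [0.3, -0.7, -0.2]
gripper_width: 0.003
gripper_force: 0.0
```

{"fn": "step_arm", "kwargs": {"linear": [[0, 0, 0], [0, 0, 0], [0, 0, 0], [0, 0, 0], [0, 0, 0], [0, 0, 0], [0, 0, 0], [0, 0, 0], [0, 0, 0], [0, 0, 0]], "delta_rot": [[0, 0, 0], [0, 0, 0], [0, 0, 0], [0, 0, 0], [0, 0, 0], [0, 0, 0], [0, 0, 0], [0, 0, 0], [0, 0, 0], [0, 0, 0]], "grip": [0, 0, 0, 0, 0, 0, 0, 0, 0, 0]}}

```text
time_s: 22.48
tcp_pos: [0.4352, 0.1014, 0.0376]
ee_rot: [[0.0, -1.0, 0.0], [-1.0, -0.0, 0.0], [-0.0, -0.0, -1.0]]
wrist_force: [-0.6, -0.2, 0.3]
gripper_width: 0.008
gripper_force: 0.0
```

{"fn": "step_arm", "kwargs": {"linear": [[0, 0, 0], [0, 0, -25], [0, 0, -25], [0, 0, -25], [0, 0, -25], [0, 0, -25], [0, 0, -25], [0, 0, -25], [0, 0, -25], [0, 0, -14]], "delta_rot": [[0, 0, 0], [0, 0, 0], [0, 0, 0], [0, 0, 0], [0, 0, 0], [0, 0, 0], [0, 0, 0], [0, 0, 0], [0, 0, 0], [0, 0, 0]], "grip": [0, 0, 0, 0, 0, 0, 0, 0, 0, 0]}}

```text
time_s: 23.72
tcp_pos: [0.4353, 0.1015, 0.2527]
ee_rot: [[0.0, -1.0, 0.001], [-1.0, -0.0, 0.001], [-0.001, -0.001, -1.0]]
wrist_force: [-0.8, 0.3, -0.7]
gripper_width: 0.006
gripper_force: 0.0
```

{"fn": "step_arm", "kwargs": {"linear": [[0, 0, 0], [0, 0, 0], [0, 0, 0], [0, 0, 0]], "delta_rot": [[0, 0, 0], [0, 0, 0], [0, 0, 0], [0, 0, 0]], "grip": [0, 0, 0, 0]}}

```text
time_s: 24.22
tcp_pos: [0.4349, 0.1012, 0.2509]
ee_rot: [[-0.0, -1.0, -0.001], [-1.0, 0.0, -0.001], [0.001, 0.001, -1.0]]
wrist_force: [-0.2, -0.1, -0.4]
gripper_width: 0.001
gripper_force: 0.0
```

```bash
python3 -c "
from station import *
print(finish_job())"
```

```text
the job is handed in; nothing more can be done
None
```

The hand pointed at the red brush, then the red-lidded jar, then the plain brooch, each from about 3 cm above and held for about 2.5 s, with no contact seen in the force readings. It was handed in at about 24 s of the 58 s allowed, raised to 25 cm; no verdict came back.

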